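# Face the mug's handle to the mark, lock the wheel and stamp the mug

## Task

The maker's stamp belongs exactly opposite the mug's handle. On the stamping jig, pull the wheel's sprung lock knob right up to its stop, swing the wheel round by it until the mug's handle points straight at the red mark, and let the knob drop so the wheel is locked; then push the stamp slide in to its stop so that the stamp presses on the mug, draw the slide all the way back, and let go. Do not stamp the mug while its handle is off the mark, and leave the other things on the table where they are.

Things in the scene. Friction and masses are not known exactly. Their poses are not given: they have to be found in the camera images.
- jig: Stamping jig fixed to the table, dark green: round base 256 mm across, 16 mm thick, a 50 mm wide lug toward its +y (red mark) reaching 168 mm from the centre, an 86 mm wide tongue toward its -y (stamp slide) reaching 280 mm. Origin: centre of the underside, on the wheel's axis; z up. Stands near the table's middle, its y within 17 degrees of the world's y.
- wheel (a joint): Dark steel wheel, 156 mm across, turning about the vertical axis through the jig's origin; the mug is held fast in its chuck. Radians: 0 when the handle points at the red mark (jig +y), pi/2 when it points to jig +x (clockwise from above). Range -0.45 to 2.0, starts at 0.57 to 1.83. Knob down: held fast. Knob up: turns freely (under 1 N at the knob) and stays where left.
- lock (a joint): The sprung lock knob, pulled straight up: metres, 0 down, 0.012 at its upper stop. Its pin drops between the 72 steel teeth of the ring on the base, 5 degrees apart (one gap is at wheel = 0), and slips into the nearest gap when let go; above 0.0075 it is clear of them. A spring pulls it down with 14 N at the bottom, 18 N at the stop; it snaps down when let go.
- knob_grip (a point): Grip point on the round black lock knob: 29 mm across, 36 mm flange on top, head from 14 mm below to 18 mm above this point, which is 86 mm above the table when down. On an arm of the wheel 105 mm from its axis, a quarter turn counter-clockwise of the handle, over a 34 mm boss that ends 58 mm above the table. Close along the tangent to clear the mug; fingers may slip round it.
- wheel_axis (a point): Centre of the wheel's top face, on its axis, 42 mm above the table. The axes turn with the wheel: y toward the mug's handle, -x toward the lock knob.
- mug_handle (a point): Outer part of the mug's handle, 79 mm from the wheel's axis and 92 mm above the table. White mug, 88 mm across, 95 mm tall, its rim 137 mm above the table; the handle sticks out to 83 mm from the axis. The mug turns with the wheel.
- mark (a point): Tip of the red arrow on the white index block, fixed on the jig 131 mm from the wheel's axis toward jig +y, 30 mm above the table.
- stamp_slide (a joint): The stamp slide on its two guide rods, metres: 0 fully back (as it starts), 0.066 pushed in to its stop; it moves along jig +y, toward the mug, and stays where it is left (friction 2.5 N). The stamp meets the mug at 0.060; its spring (2 N, 6 N at the stop) gives way for the last 6 mm.
- slide_grip (a point): Point on the axis of the slide's upright round wooden handle, 90 mm above the table: 22 mm across, 26 mm ball on top ending 119 mm above the table, free from 42 mm upward. 222 mm from the wheel's axis toward jig -y when the slide is back. The slide's grey pillar (36 mm wide, 104 mm high) begins 19 mm from this point toward the mug. Axes as the jig's.
- stamp_face (a point): Middle of the round plaster stamp's front face (26 mm across), 87 mm above the table, 100 mm from the wheel's axis toward jig -y when the slide is back.
- stamp: The sprung plaster stamp carried by the slide; origin 24 mm behind its face and 13 mm below its centre.
- mug: The white mug in the chuck (see mug_handle). Origin: underside of the mug, 19.5 mm from the wheel's axis toward the handle, 42 mm above the table; its -y points toward the handle.
- glaze_jar: Bystander: white jar with a red lid, 52 mm across, 68 mm tall; origin under its centre.
- yellow_jar: Bystander: white jar with a yellow lid, 52 mm across, 68 mm tall; origin under its centre.
- dot_cup: Bystander: white tumbler with dark dots, 74 mm across, 116 mm tall; origin under its centre.
- teal_bowl: Bystander: pale teal bowl, 144 mm across, 54 mm tall; origin under its centre.
- wood_rib: Bystander: flat oval wooden rib, 64 x 110 x 8 mm; origin under its centre.

How it is judged:
On the way, in this order (a step that is already met when the one before it is completed fails the run):
1. the lock knob is pulled up to its stop (at least 10 mm) (value of joint lock above 0.01 m), for 0.1 s.
2. the mug's handle faces the red mark within 0.1 rad and the knob is down again, the wheel at rest (value of joint wheel between -0.1 and 0.1 rad and value of joint lock below 0.002 m and velocity of joint wheel between -0.05 and 0.05 rad/s), for 0.3 s.
3. the slide is pushed in to its stop and the stamp presses on the mug (value of joint wheel between -0.1 and 0.1 rad and value of joint lock below 0.002 m and value of joint stamp_slide above 0.0635 m and contact force between stamp and mug above 2 N), for 0.2 s.
At the end, for the whole second after the job is handed in: The mug's handle faces the red mark within 0.1 rad (one tooth), the lock knob is down (within 2 mm) with the wheel at rest, and the stamp slide is back within 6 mm of where it started (all of step 2 and value of joint stamp_slide below 0.006 m and velocity of joint stamp_slide above -0.02 m/s); the robot touches nothing.
It fails at once if the stamp presses on the mug while the handle is more than 0.13 rad off the mark (contact force between stamp and mug above 1 N and (value of joint wheel above 0.13 rad or value of joint wheel below -0.13 rad)).
It fails at once if one of the jars, the cup, the bowl or the rib is moved by more than 30 mm (distance of any of glaze_jar, yellow_jar, dot_cup, teal_bowl, wood_rib from where it was at the start of the episode above 0.03 m).
It also fails if it takes over 51 s, if anything falls off the work surface, if the arm or the gripper's body presses on something with over 40 N, if the wrist force passes 120 N, or if a joint passes its speed limit or range.

## Robot

A 6-joint arm with a two-finger parallel gripper is mounted at the origin on a cart in front of the work surface, level with it; the furniture and walls round the work are solid. World frame = base frame: x ahead of the robot, y to its left, z up, the work surface at z = 0. Lengths are in m, angles in rad, forces in N, time in s.
With the tool pointing down it reaches from about 0.375 to 0.975 m from the base axis. Payload 3.8 kg.
Tool frame: the origin (TCP) lies at the very end of the fingers, on their centre line; the grasp point (between the pads) lies bot.hold_point_z behind it (bot.hold_point_z is the distance from the TCP to the grasp point, in m); z points along the fingers, y is the line along which they close (so a half turn about z gives the same grasp; the last joint's range is limited). The gripper opens to 85 mm and grips with 20 to 120 N. Pads are 22 mm wide; open, the fingers measure 114 mm over their backs; the gripper's body (76 mm by 85 mm) begins 54 mm behind the grasp point. The pads swing forward as they close: fully open they stand 13 mm farther back than shut.
Start: joints at [-1.303, 0.264, 1.604, -0, 1.274, -0.037], TCP at [0.203, -0.644, 0.231] pointing down, gripper open.
Joint ranges: [-2.63, 2.63], [-0.94, 2.18], [0.31, 2.57], [-1.31, 4.45], [0, 2.66], [-2.55, 2.55]. Speed limits (rad/s): [2.57, 2.57, 3.14, 3.14, 3.14, 3.14].

## Interface

Orientations are given as a rotation vector (axis times angle).
In Python, from workcell import bot, imaging gives the robot as it stands (bot), with the cameras (imaging).
- The arm moves only by the shell command python3 jog.py 'ROWS' [OPENING] [FORCE]. ROWS is a JSON list that holds a single list of rows (three levels of brackets), with 1 to 5 rows, each of 4 numbers: dx, dy, dz in a scale on which 1.0 is 0.4 m, then a turn about the tool's z in fractions of the full range, 1 being 2 rad; each row shifts and turns the commanded pose from where the row before left it, along the tool's axes as they then stand; what a row does not reach is not made up. A row lasts 1/8 s, in which the tool goes at most 0.0625 m and 0.188 rad, less where a joint would pass 70% of its speed; a pose out of reach is approached as far as the arm can. OPENING is the opening from 0.0 (shut) to 1.0 (fully open), set as the command begins (- or left out keeps the last). The fingers move at their own pace and stop on an object; FORCE is the grip in N (left out, the last holds). Time passes only in rows, so rows that do not move let the fingers close. It prints the time, the measured TCP pose, the force, the opening and the grip force at its end. No shift or turn number may pass 1 either way. Input that does not fit is refused with a message, and nothing moves.
- bot.read_state(): the state, without advancing time (a new reading comes with each control period).
- imaging.read_camera(name): name is "scene" or "top" or "wrist"; returns the picture (420x560x3 uint8, red, green, blue); there is no depth.
- imaging.camera_info(name): a dict with "intrinsics" (3x3 intrinsics, pixels), "extrinsics" (4x4, takes a point from camera to world coordinates). Camera axes: x right, y down, z forward; pixel columns grow to the right and rows downward; lengths in m; the calibration is good to about 2 mm. A picture is of the moment at which its call begins: read the wrist's pose just before it. camera_info takes no time and is no camera call; for the wrist camera it gives the pose at the moment of the call.
- bot.finish_job(): hands the job in; it is judged then, once.
The state is a dict: "time": time; "q": joint angles; "joint_vel": joint speeds; "joint_torque": joint torques, N m; "tool_pos": TCP position; "tcp_rot": TCP orientation; "wrist_force": force on the tool from outside, world axes, zero at the start; "torque": the same for the moment, N m; "width": opening from 0.0 (shut) to 1.0 (fully open); "grip_force": force on a finger pad.
Only numpy, scipy, OpenCV 4.12 (cv2) and the standard library are available. Lean on these libraries where they do the work, as an engineer would, in place of code of your own. Each camera call takes 0.05 s, during which the arm holds its last target. There are 200 camera calls.

## Working session

There is one attempt and no reset: what is moved stays moved. The work goes in short steps, Python scripts to look and compute and a shell command to move; the robot and the scene stay as the last step left them, time stands still between calls to the robot, and variables do not carry over. Pictures are saved under pics/ and viewed, at most 10 in all, crops included, and the job is handed in when it is done.

```bash
ls; mkdir -p pics
python3 - <<'E'
from workcell import bot, imaging
import cv2
for n in("scene","top"):
    i=imaging.camera_info(n);print(n,i["intrinsics"],i["extrinsics"])
    cv2.imwrite(f"pics/{n}0.png",imaging.read_camera(n)[:,:,::-1])
s=bot.read_state();print(s["tool_pos"],s["tcp_rot"],bot.hold_point_z,s["time"])
E
```

```text
jog.py
pics
workcell.py
scene [[530.96928655   0.         280.75260522]
 [  0.         530.96928655 213.23309356]
 [  0.           0.           1.        ]] [[-0.74446158 -0.43332487  0.50794342 -0.47942656]
 [-0.66760172  0.49361976 -0.55735758  1.07072044]
 [-0.009214   -0.75403521 -0.65676937  1.34583832]
 [ 0.          0.          0.          1.        ]]
top [[436.89307432   0.         277.78267719]
 [  0.         436.89307432 211.46264492]
 [  0.           0.           1.        ]] [[ 1.41626953e-03 -9.87978098e-01  1.54587425e-01  2.54412644e-01]
 [-9.99949273e-01  1.42403653e-04  1.00712550e-02  8.60901951e-03]
 [-9.97219322e-03 -1.54593847e-01 -9.87927780e-01  1.66202945e+00]
 [ 0.00000000e+00  0.00000000e+00  0.00000000e+00  1.00000000e+00]]
[ 0.20236982 -0.64324184  0.23003423] [-3.10313422e+00 -4.76636035e-01  4.36895888e-04] 0.0187 0.1
```

View pics/top0.png

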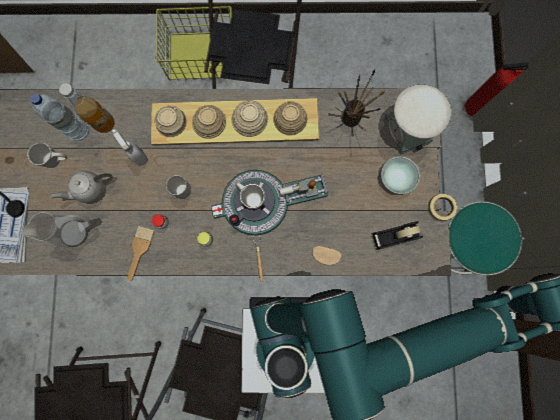

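View pics/scene0.png

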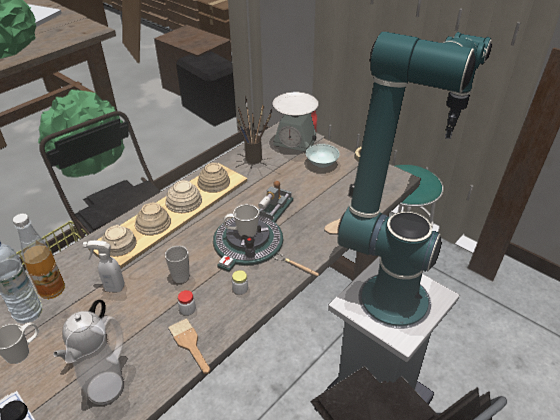

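The top view shows the jig centred near (255,202), with the mark at (218,211), the knob at (235,219) and the slide handle at (312,184). The bystanders are clear of the jig. I'll enlarge both views.

Run:
```python
import cv2,numpy as np
a=cv2.imread("pics/top0.png")[155:255,200:340];b=cv2.imread("pics/scene0.png")[165:285,205:345]
a=cv2.resize(a,None,fx=4,fy=4,interpolation=2);b=cv2.resize(b,None,fx=4,fy=4,interpolation=2)
cv2.imwrite("pics/a.png",a);cv2.imwrite("pics/b.png",b)
```

```text
(no output)
```

View pics/a.png

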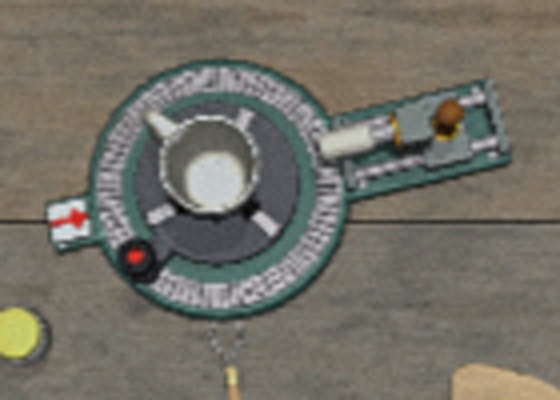

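View pics/b.png

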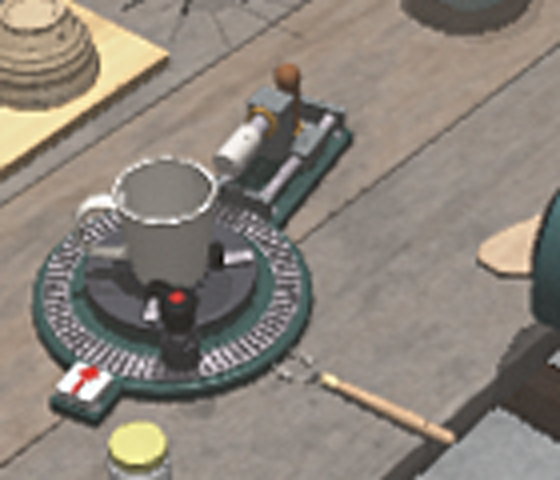

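The crops show these full-frame pixel positions:

| Point | Top view | Scene view |
|---|---|---|
| Knob top (red dot) | (234,219.3) | (249.5,239.3) |
| Ball on slide handle | (312,183) | (277,183.8) |
| Red arrow tip | (222,209.8) | (229.3,257.8) |
| Base circle centre | (255,202.3) | – |

Next I'll triangulate them.

```bash
cat > h.py <<'E'
import numpy as np
from workcell import bot, imaging
def ray(n,uv,info=None):
    i=info or imaging.camera_info(n);K=np.array(i["intrinsics"]);T=np.array(i["extrinsics"])
    d=T[:3,:3]@np.linalg.solve(K,[uv[0],uv[1],1]);return T[:3,3],d/np.linalg.norm(d)
def tri(rs):
    A=sum(np.eye(3)-np.outer(d,d) for o,d in rs);b=sum((np.eye(3)-np.outer(d,d))@o for o,d in rs)
    p=np.linalg.solve(A,b);return p,[np.linalg.norm(np.cross(p-o,d)) for o,d in rs]
def plane(r,z): return r[0]+r[1]*(z-r[0][2])/r[1][2]
E
python3 - <<'E'
from h import *
np.set_printoptions(precision=4,suppress=True)
P={}
for k,a,b,z in(("knob",(136,257),(178,297),.104),("ball",(449,112),(288,75),.107),("mark",(88,219),(97,371),.03)):
    ra=ray("top",(200+a[0]/4-.4,155+a[1]/4-.4));rb=ray("scene",(205+b[0]/4-.4,165+b[1]/4-.4))
    print(k,*tri([ra,rb]),"at z",plane(ra,z),plane(rb,z));P[k]=plane(ra,z)
c=plane(ray("top",(255-.4,155+189/4-.4)),.016);print("c",c)
for k in P:
    v=P[k]-c;print(k,np.hypot(v[0],v[1]),np.degrees(np.arctan2(v[1],v[0])))
E
```

```text
knob [0.4724 0.1846 0.1037] [np.float64(0.001351351620862272), np.float64(0.0013513516208622537)] at z [0.4713 0.1837 0.104 ] [0.4734 0.1854 0.104 ]
ball [ 0.6046 -0.0988  0.1076] [np.float64(0.0009038817170085418), np.float64(0.0009038817170086069)] at z [ 0.604  -0.0993  0.107 ] [ 0.6059 -0.0989  0.107 ]
mark [0.5204 0.2402 0.0244] [np.float64(0.0020226840840133183), np.float64(0.00202268408401331)] at z [0.5179 0.2381 0.03  ] [0.5181 0.2446 0.03  ]
c [0.5492 0.1142 0.016 ]
knob 0.10442920249347626 138.2911624999375
ball 0.2204302991954341 -75.62037164642557
mark 0.12783086669604485 104.18429603407597
```

The triangulated heights and radii match the text: centre (0.549,0.114), jig +y at about 104.3°, knob at 138.3°, so the wheel sits near 0.98 rad. I'll move above the knob and turn the tool y axis to the tangent.

The rows are not in the units I measure in: shifts go in shares of 0.4 m and turns go in shares of 2 rad. I convert before sending: 0.0465 m / 0.4 = 0.1163, -0.0287 m / 0.4 = -0.0718.

```bash
python3 jog.py '[[[0.1163,-0.0718,0,0],[0.1163,-0.0718,0,0],[0.1163,-0.0718,0,0],[0.1163,-0.0718,0,0]]]' 1.0 &&
python3 jog.py '[[[0.1163,-0.0718,0,0],[0.1163,-0.0718,0,0],[0.1163,-0.0718,0,0]]]' &&
python3 jog.py '[[[0.0458,-0.1255,0,0],[0.0458,-0.1255,0,0],[0.0458,-0.1255,0,0],[0.0458,-0.1255,0,0],[0.0458,-0.1255,0,0]]]' &&
python3 jog.py '[[[0.0458,-0.1255,0,0],[0.0458,-0.1255,0,0],[0.0458,-0.1255,0,0],[0.0458,-0.1255,0,0],[0.0458,-0.1255,0,0]]]' &&
python3 jog.py '[[[0,0,0,-0.088],[0,0,0,-0.088],[0,0,0,-0.088],[0,0,0,-0.088]]]' &&
python3 jog.py '[[[0,0,0,-0.088],[0,0,0,-0.088],[0,0,0,-0.088],[0,0,0,-0.088]]]' &&
python3 jog.py '[[[0,0,0,-0.088],[0,0,0,-0.088],[0,0,0,-0.088],[0,0,0,-0.088],[0,0,0,0]]]'
cat >> h.py <<'E'
def delta(p,aydeg=None):
    from scipy.spatial.transform import Rotation as R
    s=bot.read_state();M=R.from_rotvec(s["tcp_rot"]).as_matrix()
    ay=np.degrees(np.arctan2(M[1,1],M[0,1]))
    print("t",round(s["time"],2),"pos",np.round(s["tool_pos"],4),"ay",round(ay,2),"q",np.round(s["q"],2),"tilt",np.round(M[:,2],3))
    print("tool delta",np.round(M.T@(np.array(p)-s["tool_pos"]),4),"turn",None if aydeg is None else round(-np.radians((aydeg-ay+180)%360-180),3))
E
python3 - <<'E'
from h import *
import cv2
delta((0.4724,.1846,.067),48.3)
i=imaging.camera_info("wrist");np.save("w1.npy",i,allow_pickle=True)
cv2.imwrite("pics/w1.png",imaging.read_camera("wrist")[:,:,::-1])
K=np.array(i["intrinsics"]);T=np.array(i["extrinsics"])
for p in((.4719,.1842,.104),(.549,.114,.137),(.518,.24,.03)):
    c=K@(T[:3,:3].T@(np.array(p)-T[:3,3]));print(p,c[:2]/c[2])
E
```

```text
time: 0.6
tool_pos: [0.3462, -0.4769, 0.2307]
tcp_rot: [-3.105, -0.476, 0.0]
wrist_force: [-0.1, -0.9, 0.1]
width: 1.002
grip_force: 0.0
time: 0.98
tool_pos: [0.4535, -0.3529, 0.2309]
tcp_rot: [-3.105, -0.477, 0.001]
wrist_force: [1.0, -0.3, -0.5]
width: 0.998
grip_force: 0.0
time: 1.6
tool_pos: [0.4643, -0.0859, 0.231]
tcp_rot: [-3.105, -0.476, 0.0]
wrist_force: [1.0, -0.3, 0.4]
width: 1.0
grip_force: 0.0
time: 2.22
tool_pos: [0.4762, 0.1809, 0.231]
tcp_rot: [3.105, 0.477, -0.0]
wrist_force: [1.0, -0.3, -0.5]
width: 1.003
grip_force: 0.0
time: 2.72
tool_pos: [0.4762, 0.1792, 0.2307]
tcp_rot: [-2.746, -1.527, 0.002]
wrist_force: [0.4, -0.1, -0.1]
width: 1.003
grip_force: 0.0
time: 3.22
tool_pos: [0.4762, 0.1791, 0.2307]
tcp_rot: [-2.051, -2.379, 0.001]
wrist_force: [-1.3, -0.7, -0.3]
width: 1.001
grip_force: 0.0
time: 3.85
tool_pos: [0.4763, 0.1791, 0.2308]
tcp_rot: [-1.116, -2.936, 0.001]
wrist_force: [0.4, -1.0, -0.5]
width: 1.0
grip_force: 0.0
t 3.85 pos [0.4763 0.1791 0.2308] ay 48.36 q [ 0.31 -0.05  1.95 -0.    1.24 -0.53] tilt [-0.001 -0.    -1.   ]
tool delta [0.0065 0.0017 0.1638] turn 0.001
(0.4719, 0.1842, 0.104) [283.69847256 189.12280303]
(0.549, 0.114, 0.137) [282.14316489 312.60253561]
(0.518, 0.24, 0.03) [349.83633889 167.96441767]
```

View pics/w1.png

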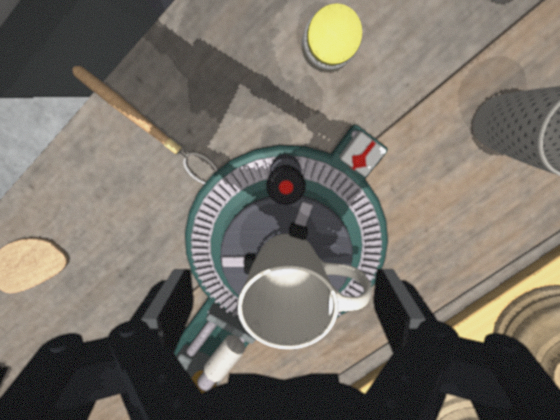

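The wrist picture shows the knob's red dot at (286.5,186.5), the arrow tip near (352,167) and the mug handle at the right. That is within 1 mm or so of the prediction.

Run:
```python
from h import *
w=np.load("w1.npy",allow_pickle=True).item()
T=lambda u,v:ray("top",(u,v));S=lambda u,v:ray("scene",(u,v))
k,e=tri([T(233.6,218.85),S(249.1,238.85),ray(0,(286.5,186.5),w)]);print("knob",k,e)
m,e=tri([T(221.6,209.35),S(228.85,257.35),ray(0,(352,167),w)]);print("mark",m,e)
print(plane(ray(0,(286.5,186.5),w),.104))
delta((k[0],k[1],k[2]-.018-.0187),48.3)
```

```text
knob [0.47211151 0.18566278 0.10372442] [np.float64(0.0020703090108751933), np.float64(0.0012008579284627588), np.float64(0.00188951091253375)]
mark [0.52013997 0.24110149 0.02513855] [np.float64(0.0026350167565388485), np.float64(0.0015894404936645623), np.float64(0.0014128426625013805)]
[0.47174011 0.18761767 0.104     ]
t 3.9 pos [0.4764 0.1791 0.2309] ay 48.28 q [ 0.31 -0.05  1.95  0.    1.24 -0.53] tilt [-0.001 -0.    -1.   ]
tool delta [0.0075 0.0021 0.1639] turn -0.0
```

```bash
python3 jog.py '[[[0.02,0.005,0.075,0],[0,0,0.125,0],[0,0,0.125,0],[0,0,0.0825,0],[0,0,0,0]]]' &&
python3 jog.py '[[[0,0,0,0],[0,0,0,0],[0,0,0,0],[0,0,0,0],[0,0,0,0]]]' 0.0 60
python3 - <<'E'
from h import *
import cv2
delta((0.4721,.1857,.067),48.3)
cv2.imwrite("pics/w2.png",imaging.read_camera("wrist")[:,:,::-1])
E
```

```text
time: 4.53
tool_pos: [0.4689, 0.185, 0.0652]
tcp_rot: [-1.115, -2.931, 0.007]
wrist_force: [0.3, 0.6, 0.3]
width: 0.999
grip_force: 0.0
time: 5.15
tool_pos: [0.4735, 0.1866, 0.0704]
tcp_rot: [1.114, 2.935, 0.003]
wrist_force: [-1.5, 0.5, 5.1]
width: 0.385
grip_force: 58.9
t 5.15 pos [0.4735 0.1866 0.0704] ay 48.44 q [ 0.33  0.11  2.11  0.    0.92 -0.52] tilt [ 0.003  0.001 -1.   ]
tool delta [ 0.0004 -0.0016  0.0034] turn 0.003
```

View pics/w2.png

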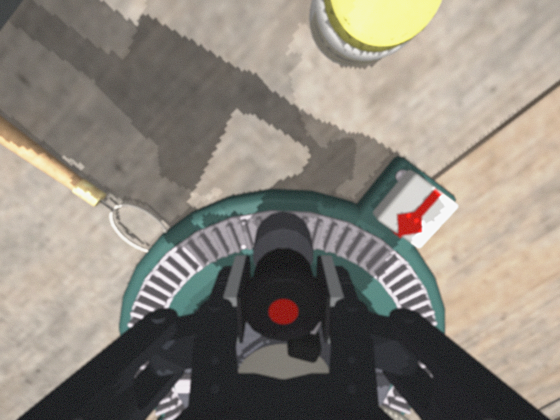

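The knob is held centrally between the pads, with the red dot at (284,312). Now I'll lift.

Converted, -0.006 m / 0.4 = -0.015, -0.003 m / 0.4 = -0.0075.

```bash
python3 jog.py '[[[0,0,-0.015,0],[0,0,-0.015,0],[0,0,-0.0075,0],[0,0,0,0],[0,0,0,0]]]' - 80
```

```text
time: 5.82
tool_pos: [0.472, 0.1852, 0.0814]
tcp_rot: [1.111, 2.937, -0.001]
wrist_force: [8.0, -0.5, -16.7]
width: 0.382
grip_force: 80.9
```

Converted, -0.003 m / 0.4 = -0.0075.

```bash
python3 jog.py '[[[0,0,-0.0075,0],[0,0,0,0],[0,0,0,0]]]'
```

```text
time: 6.2
tool_pos: [0.4714, 0.1846, 0.0829]
tcp_rot: [1.11, 2.938, -0.004]
wrist_force: [10.0, -0.8, -25.4]
width: 0.38
grip_force: 83.3
```

At the stop: the force is 25 N, above the spring's 18 N. Now I'll swing about 56° counter-clockwise.

Converted, -0.0073 m / 0.4 = -0.0183, -0.0003 m / 0.4 = -0.0008, -0.07 rad / 2 = -0.035.

```bash
python3 jog.py '[[[-0.0008,-0.0183,0,-0.035],[-0.0008,-0.0183,0,-0.035],[-0.0008,-0.0183,0,-0.035],[-0.0008,-0.0183,0,-0.035]]]' &&
python3 jog.py '[[[0,0,0,0]]]'
```

```text
time: 6.7
tool_pos: [0.456, 0.1604, 0.0829]
tcp_rot: [0.687, 3.064, -0.002]
wrist_force: [13.5, -0.2, -29.2]
width: 0.383
grip_force: 83.0
time: 6.82
tool_pos: [0.4559, 0.1603, 0.0829]
tcp_rot: [0.69, 3.063, -0.002]
wrist_force: [12.5, -0.2, -29.1]
width: 0.381
grip_force: 83.0
```

Converted, -0.0073 m / 0.4 = -0.0183, -0.0013 m / 0.4 = -0.0033, -0.07 rad / 2 = -0.035.

```bash
python3 jog.py '[[[-0.0033,-0.0183,0,-0.035],[-0.0008,-0.0183,0,-0.035],[-0.0008,-0.0183,0,-0.035],[-0.0008,-0.0183,0,-0.035],[-0.0008,-0.0183,0,-0.035]]]' &&
python3 jog.py '[[[-0.0008,-0.0183,0,-0.035],[-0.0008,-0.0183,0,-0.035],[-0.0008,-0.0183,0,-0.035],[-0.0008,-0.0183,0,-0.035],[-0.0008,-0.0183,0,-0.035]]]' &&
python3 jog.py '[[[0,0,0,0],[0,0,0,0]]]'
python3 - <<'E'
from h import *
import cv2
a=np.radians(194.2);delta((.549+.105*np.cos(a),.114+.105*np.sin(a),.083),104.2)
s=bot.read_state()["tool_pos"];print(np.degrees(np.arctan2(s[1]-.114,s[0]-.549))%360, np.hypot(s[1]-.114,s[0]-.549))
a=imaging.read_camera("scene")[165:285,205:345,::-1]
b=imaging.read_camera("top")[155:275,200:340,::-1]
cv2.imwrite("pics/s3.png",cv2.resize(np.hstack([a,b]),(800,343),interpolation=2))
E
```

```text
time: 7.45
tool_pos: [0.4469, 0.1258, 0.0829]
tcp_rot: [0.144, 3.138, 0.0]
wrist_force: [13.3, 3.2, -30.3]
width: 0.382
grip_force: 82.9
time: 8.07
tool_pos: [0.4501, 0.0903, 0.0829]
tcp_rot: [-0.403, 3.115, 0.002]
wrist_force: [12.9, 5.6, -30.0]
width: 0.379
grip_force: 82.9
time: 8.32
tool_pos: [0.4501, 0.0904, 0.0829]
tcp_rot: [-0.399, 3.116, 0.002]
wrist_force: [12.4, 4.0, -29.7]
width: 0.385
grip_force: 83.0
t 8.32 pos [0.4501 0.0904 0.0829] ay 104.6 q [ 0.14  0.    2.2   0.    0.94 -1.68] tilt [ 0.     0.001 -1.   ]
tool delta [ 0.0033 -0.0014 -0.0001] turn 0.007
193.42076171328583 0.10169618018936008
```

View pics/s3.png

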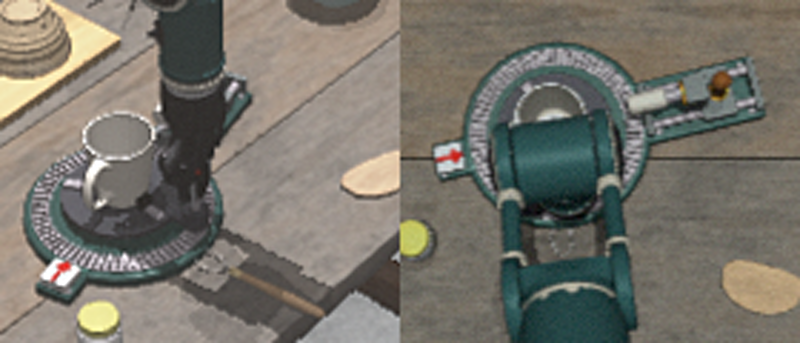

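The handle now appears to point at the mark, with its outer edge at about (90,190) in the left crop. I'll check the angle numerically before dropping the knob.

Run:
```python
from h import *
from scipy.optimize import least_squares
P=np.array([(.4714,.1846),(.4559,.1603),(.4469,.1258),(.4501,.0904)])
for r in(.104,.105,.106):
    c=least_squares(lambda c:np.hypot(*(P-c).T)-r,(.549,.114)).x
    print(r,c,np.degrees(np.arctan2(*(P-c).T[::-1]))%360)
    for m in((.519,.240),): print("jig y",np.degrees(np.arctan2(m[1]-c[1],m[0]-c[0])))
    h=plane(ray("scene",(205+90/2.857,165+190/2.857)),.092);print("handle",h,np.degrees(np.arctan2(h[1]-c[1],h[0]-c[0])))
b=np.array((.6045,-.099))
```

```text
0.104 [0.55056621 0.11719279] [139.58678643 155.51737446 175.25372391 194.93237397]
jig y 104.41517698941793
handle [0.54114544 0.17948033 0.092     ] 98.60060004821202
0.105 [0.55160629 0.11696009] [139.85824926 155.63694155 175.17420069 194.66324287]
jig y 104.8425353906562
handle [0.54114544 0.17948033 0.092     ] 99.49870505193715
0.106 [0.55264517 0.11672767] [140.12456957 155.75403201 175.09635661 194.39923575]
jig y 105.26612587806771
handle [0.54114544 0.17948033 0.092     ] 100.3845111857684
```

Converted, 0.006 m / 0.4 = 0.015, 0.002 m / 0.4 = 0.005.

```bash
python3 jog.py '[[[0,0,0.015,0],[0,0,0.015,0],[0,0,0.005,0],[0,0,0,0]]]' &&
python3 jog.py '[[[0,0,0,0],[0,0,0,0],[0,0,0,0],[0,0,0,0],[0,0,0,0]]]' 1.0 60 &&
python3 jog.py '[[[0,0,-0.1,0],[0,0,-0.15,0],[0,0,-0.15,0],[0.025,0,0,0],[0,0,0,0]]]'
python3 - <<'E'
from h import *
import cv2
i=imaging.camera_info("wrist");np.save("w4.npy",i,allow_pickle=True)
a=imaging.read_camera("wrist")[...,::-1]
b=cv2.resize(imaging.read_camera("scene")[165:285,205:345,::-1],(490,420),interpolation=2)
cv2.imwrite("pics/s4.png",cv2.resize(np.hstack([a[:,140:420],b]),None,fx=1,fy=1))
delta((.549,.114,.23))
E
```

```text
time: 8.93
tool_pos: [0.45, 0.0913, 0.0707]
tcp_rot: [0.397, -3.116, -0.005]
wrist_force: [5.9, 6.6, -15.8]
width: 0.376
grip_force: 83.9
time: 9.55
tool_pos: [0.4508, 0.0898, 0.0725]
tcp_rot: [-0.4, 3.116, -0.0]
wrist_force: [-0.4, 0.8, 0.1]
width: 0.999
grip_force: 0.0
time: 10.18
tool_pos: [0.4404, 0.0872, 0.2321]
tcp_rot: [-0.4, 3.116, -0.0]
wrist_force: [0.5, 0.7, -1.0]
width: 1.0
grip_force: 0.0
t 10.28 pos [0.4398 0.0872 0.2305] ay 104.62 q [ 0.14 -0.17  2.06  0.    1.26 -1.69] tilt [-0.003 -0.    -1.   ]
tool delta [-0.1125 -0.0016  0.0002] turn None
```

View pics/s4.png

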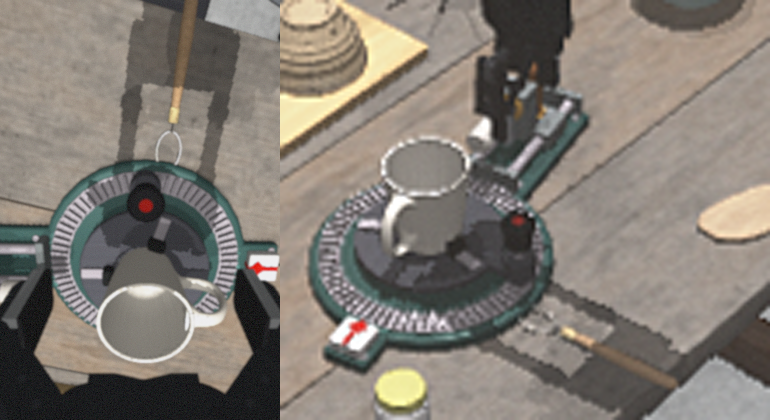

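The knob's red dot is at wrist (285,206) and scene (272.4,227.5), with the arrow tip at wrist about (390,268). The wheel's cross-arms line up with the mark, so I'll compute the angle.

Run:
```python
from h import *
w=np.load("w4.npy",allow_pickle=True).item()
k,e=tri([ray("scene",(272.4,227.5)),ray(0,(285,206),w)]);print(k,e)
m=plane(ray(0,(390,268),w),.03);print("mark",m)
for c in((.549,.114),(.5505,.1165)):
    for p in(k,m):print(c,np.degrees(np.arctan2(p[1]-c[1],p[0]-c[0]))%360,np.hypot(p[0]-c[0],p[1]-c[1]))
b=np.array((.6048,-.0985))
delta((b[0],b[1],.2305),14.3)
```

```text
[0.4502238  0.09262823 0.10531566] [np.float64(0.0012525188284970938), np.float64(0.0012525188284970485)]
mark [0.51962099 0.24425038 0.03      ]
(0.549, 0.114) 192.20864147914187 0.101061814569207
(0.549, 0.114) 102.71080830807769 0.1335226123452879
(0.5505, 0.1165) 193.39059393857875 0.10307850307123172
(0.5505, 0.1165) 103.5885344456939 0.1314293465487274
t 10.28 pos [0.4398 0.0872 0.2305] ay 104.62 q [ 0.14 -0.17  2.06  0.    1.26 -1.69] tilt [-0.003 -0.    -1.   ]
tool delta [-0.1128 -0.2213 -0.0004] turn 1.576
```

The wheel is within about 0.5° of zero and the knob top is at z≈0.105, so it is down. Now I'll move to the slide handle, closing along jig x with tool x toward the mug.

Converted, -0.0443 m / 0.4 = -0.1108, -0.0226 m / 0.4 = -0.0565.

```bash
python3 jog.py '[[[-0.0565,-0.1108,0,0],[-0.0565,-0.1108,0,0],[-0.0565,-0.1108,0,0],[-0.0565,-0.1108,0,0],[-0.0565,-0.1108,0,0]]]' &&
python3 jog.py '[[[0,0,0,0.0875],[0,0,0,0.0875],[0,0,0,0.0875],[0,0,0,0.0875],[0,0,0,0.0875]]]' &&
python3 jog.py '[[[0,0,0,0.0875],[0,0,0,0.0875],[0,0,0,0.0875],[0,0,0,0.0875],[0,0,0,0]]]'
python3 - <<'E'
from h import *
import cv2
delta((.6048,-.0985,.071),14.3)
i=imaging.camera_info("wrist");np.save("w5.npy",i,allow_pickle=True)
cv2.imwrite("pics/w5.png",imaging.read_camera("wrist")[:,:,::-1])
E
```

```text
time: 10.9
tool_pos: [0.6062, -0.0995, 0.2294]
tcp_rot: [0.399, -3.112, -0.002]
wrist_force: [0.0, 0.2, 0.8]
width: 1.006
grip_force: 0.0
time: 11.52
tool_pos: [0.6052, -0.0982, 0.2293]
tcp_rot: [-0.965, -2.985, 0.001]
wrist_force: [1.0, 0.5, -0.1]
width: 1.0
grip_force: 0.0
time: 12.15
tool_pos: [0.6053, -0.0982, 0.2297]
tcp_rot: [-1.921, -2.481, 0.003]
wrist_force: [-0.1, 0.1, 0.7]
width: 1.0
grip_force: 0.0
t 12.15 pos [ 0.6053 -0.0982  0.2297] ay 14.49 q [-0.2   0.15  1.74  0.    1.25 -0.45] tilt [-0.004  0.001 -1.   ]
tool delta [-0.0004  0.      0.1587] turn 0.003
```

View pics/w5.png

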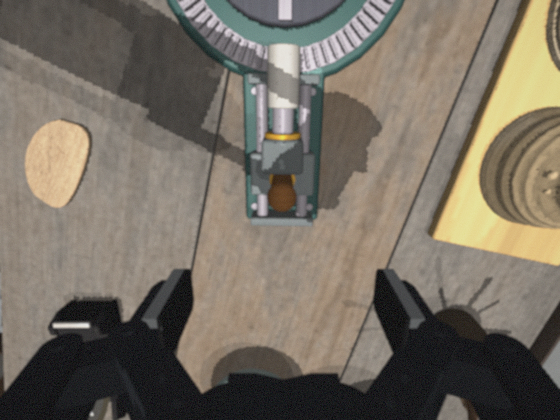

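The ball is at (282.5,193), centred between the fingers, and the jig axis is vertical in the picture, so the tool is aligned. Now I'll triangulate it, descend and grip.

```bash
python3 - <<'E'
from h import *
w=np.load("w5.npy",allow_pickle=True).item()
b,e=tri([ray("top",(311.85,182.6)),ray("scene",(276.6,183.35)),ray(0,(282.5,193),w)]);print(b,e)
delta((b[0],b[1],.071),14.3)
E
python3 jog.py '[[[0,0,0.075,0],[0,0,0.125,0],[0,0,0.125,0],[0,0,0.07,0],[0,0,0,0]]]'
```

```text
[ 0.60368066 -0.09669366  0.10830795] [np.float64(0.00252468679414592), np.float64(0.000889557771699933), np.float64(0.0029605574827304025)]
t 12.2 pos [ 0.6054 -0.0983  0.2302] ay 14.57 q [-0.2   0.15  1.74  0.    1.25 -0.46] tilt [-0.003  0.001 -1.   ]
tool delta [ 0.0017 -0.0008  0.1592] turn 0.005
time: 12.82
tool_pos: [0.603, -0.0977, 0.0703]
tcp_rot: [-1.919, -2.479, 0.006]
wrist_force: [0.0, -0.2, 0.5]
width: 0.998
grip_force: 0.0
```

Converted, 0.015 m / 0.4 = 0.0375, 0.012 m / 0.4 = 0.03.

```bash
python3 jog.py '[[[0,0,0,0],[0,0,0,0],[0,0,0,0],[0,0,0,0],[0,0,0,0]]]' 0.0 40 &&
python3 jog.py '[[[0.03,0,0,0],[0.0375,0,0,0],[0.0375,0,0,0],[0.03,0,0,0],[0,0,0,0]]]' &&
python3 jog.py '[[[0.0125,0,0,0],[0.01,0,0,0],[0.0075,0,0,0],[0.0075,0,0,0],[0,0,0,0]]]'
```

```text
time: 13.45
tool_pos: [0.6036, -0.0994, 0.0758]
tcp_rot: [-1.923, -2.48, 0.007]
wrist_force: [-10.4, -3.6, 11.3]
width: 0.282
grip_force: 38.6
time: 14.08
tool_pos: [0.5906, -0.0458, 0.0758]
tcp_rot: [-1.923, -2.481, 0.004]
wrist_force: [-9.8, 0.4, 9.8]
width: 0.28
grip_force: 39.0
time: 14.7
tool_pos: [0.5881, -0.0353, 0.0758]
tcp_rot: [1.922, 2.482, -0.009]
wrist_force: [-6.4, -12.4, 6.4]
width: 0.28
grip_force: 38.9
```

The slide has moved 66 mm and the reaction has risen to about 14 N, so it is at the stop. I'll press a little more, hold, then draw back.

Converted, 0.003 m / 0.4 = 0.0075.

```bash
python3 jog.py '[[[0.0075,0,0,0],[0,0,0,0],[0,0,0,0],[0,0,0,0]]]' &&
python3 jog.py '[[[-0.03,0,0,0],[-0.0375,0,0,0],[-0.0375,0,0,0],[-0.0375,0,0,0],[-0.025,0,0,0]]]' &&
python3 jog.py '[[[-0.015,0,0,0],[-0.0075,0,0,0],[0,0,0,0],[0,0,0,0]]]'
```

```text
time: 15.2
tool_pos: [0.5881, -0.0352, 0.0758]
tcp_rot: [1.92, 2.479, -0.012]
wrist_force: [-3.8, -22.2, 3.0]
width: 0.28
grip_force: 39.1
time: 15.82
tool_pos: [0.6024, -0.0943, 0.0758]
tcp_rot: [-1.923, -2.479, 0.005]
wrist_force: [-10.8, 0.7, 11.3]
width: 0.279
grip_force: 39.5
time: 16.32
tool_pos: [0.6036, -0.0995, 0.0757]
tcp_rot: [-1.921, -2.475, 0.002]
wrist_force: [-12.3, 9.4, 13.9]
width: 0.28
grip_force: 39.6
```

The stop was firm, and the slide is back where it started (y −0.0995 against −0.0994). Now I'll open, retreat and take a last look.

Converted, -0.05 m / 0.4 = -0.125, -0.03 m / 0.4 = -0.075.

```bash
python3 jog.py '[[[0,0,0,0],[0,0,0,0],[0,0,0,0],[0,0,0,0],[0,0,0,0]]]' 1.0 &&
python3 jog.py '[[[0,0,-0.075,0],[0,0,-0.125,0],[0,0,-0.125,0],[0,0,-0.125,0],[0,0,0,0]]]'  &&
python3 jog.py '[[[-0.125,0,0,0],[-0.125,0,0,0],[-0.125,0,0,0],[0,0,0,0],[0,0,0,0]]]'
python3 - <<'E'
from h import *
import cv2
b=[cv2.resize(imaging.read_camera(n)[150:270,200:340,::-1],(400,343),interpolation=2) for n in("scene","top")]
cv2.imwrite("pics/s6.png",np.hstack(b))
E
```

```text
time: 16.95
tool_pos: [0.6073, -0.1025, 0.0742]
tcp_rot: [-1.926, -2.482, 0.0]
wrist_force: [0.6, 0.4, 0.1]
width: 0.999
grip_force: 0.0
time: 17.58
tool_pos: [0.6106, -0.1031, 0.2608]
tcp_rot: [1.92, 2.474, 0.008]
wrist_force: [-0.5, 0.2, -0.4]
width: 1.001
grip_force: 0.0
time: 18.2
tool_pos: [0.6438, -0.2473, 0.2526]
tcp_rot: [-1.925, -2.479, 0.0]
wrist_force: [-0.3, 0.1, 1.0]
width: 1.001
grip_force: 0.0
```

View pics/s6.png

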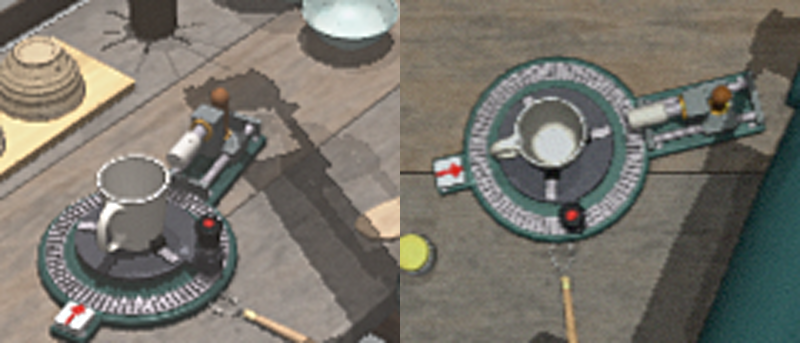

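The handle at (505,150) points along the slide–mark axis, the knob at (571,215) is a quarter turn from it and down, the slide is back, and the bystanders in view haven't moved. I'll hand it in.

```bash
python3 -c "
from workcell import bot, imaging
print(bot.finish_job())"
```

```text
the job is handed in; nothing more can be done
None
```

The job is handed in at about 18 s: the handle is on the mark to within about 0.5° and the wheel is locked, the slide was pushed firmly to its stop and drawn fully back, and the arm is clear; no verdict came back.

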